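# Switch the bench test supply to another range with its interlocked keys

### The arm

A 6-joint arm with a two-finger parallel gripper is mounted at the origin on a cart in front of the work surface, level with it; the furniture and walls round the work are solid. World frame = base frame: x ahead of the robot, y to its left, z up, the work surface at z = 0. Lengths are in m, angles in rad, forces in N, time in s.
With the tool pointing down it reaches from about 0.3 to 0.775 m from the base axis. Payload 14.6 kg.
Tool frame: the origin (TCP) lies between the finger pads; the fingertips stand 17 mm ahead of it and the grasp point (between the pads) lies 2 mm behind it; z points along the fingers, y is the direction in which the jaws open and shut (so a half turn about z gives the same grasp; the last joint's range is limited). The gripper opens to 94 mm and grips with 3 to 60 N. Pads are 16 mm wide; open, the fingers measure 119 mm over their backs; the gripper's body (75 mm by 177 mm) begins 78 mm behind the grasp point.
Start: joints at [-1.266, 0.3, 1.521, -0, 1.321, -0.067], TCP at [0.2, -0.512, 0.222] pointing down, gripper open.
Joint ranges: [-3.03, 3.03], [-0.79, 2.21], [0.23, 2.52], [-1.04, 4.18], [0, 3.07], [-2.55, 2.55]. Speed limits (rad/s): [2.22, 2.22, 2.57, 3.14, 3.14, 3.14].

### API

Orientations are given as a 3x3 rotation matrix whose columns are the frame's x, y, z axes.
In Python, from station import sense, read_camera, workorder gives the robot as it stands.
- The arm moves only by the shell command python3 -m jog 'ROWS' [OPENING] [FORCE]. ROWS is JSON, a list of rows, each a list of 6 numbers: the shift along the tool's x, y, z in mm, then the turn, a rotation vector about the tool's x, y, z in rad. In form: [[dx, dy, dz, rx, ry, rz], ...]. A call has exactly 8 rows; each row shifts and turns the commanded pose from where the row before left it, along the tool's axes as they then stand; what a row does not reach is not made up. A row lasts 1/8 s, in which the tool goes at most 62.5 mm and 10.7 degrees, less where a joint would pass 70% of its speed; a pose out of reach is approached as far as the arm can. A call is refused whole if a number of a shift passes 62.5 or a number of a turn 0.188, either way. A call with a gripper value outside its range is refused whole. OPENING is the closure, from 0 (fully open) to 1 (shut), set as the call begins (- or left out, the last holds). The fingers move at their own pace and stop on an object; FORCE is the grip in N (left out, the last holds). Time passes only in rows, so rows that do not move let the fingers close, or fill a call up. It gives the time, the measured TCP pose, the force and the opening at its end, in the units of the state.
- sense(): the state, without advancing time (a new reading comes with each control period).
- read_camera(name): name is "side" or "top"; returns a dict with "pixels" (480x640x3 uint8, red, green, blue), "mtx" (3x3 intrinsics, pixels), "position" and "attitude" of the camera in the world. Camera axes: x right, y down, z forward; pixel columns grow to the right and rows downward; lengths in m; the calibration is good to about 2 mm. A picture is of the moment at which its call begins. There is no depth.
- workorder.hand_in(): hands the job in, once; it reports no verdict.
The state is a dict: "time_s": time; "joint_pos": joint angles; "qvel": joint speeds; "tau": joint torques, N m; "ee_pos": TCP position; "eef_rot": TCP orientation; "ft_force": force on the tool from outside, world axes, zero at the start; "moment": the same for the moment, N m; "grip_width": finger opening in m.
Only numpy, scipy, OpenCV 4.12 (cv2) and the standard library are available. Lean on these libraries where they do the work, as an engineer would, in place of code of your own. Each camera call takes 0.05 s, during which the arm holds its last target.

### The job

The grey bench test supply on the workbench has a row of four interlocked range keys; at the moment the narrow bar-shaped key is latched down. Switch it to the range of the key with the plain round cap: press that key fully home so that it latches and the bar-shaped key pops up, without pressing the square or the cross-shaped key on the way.

Things in the scene. Friction and masses are not known exactly. Their poses are not given: they have to be found in the camera images.
- bank: Grey steel case, fixed, 130 (x) x 290 (y) x 55 mm high. Origin: centre of its underside, on the bench; x to its back, y along the key row, z up. Four keys on its y axis at y = -90, -30, 30, 90 mm; their order varies. Key tops are 79 mm above the bench when up, 67 when down. Posts 19 mm high stand along the back edge of its top; a bolt 15 mm high lies on the front edge.
- round_key_top (a point): Centre of the top face (z up) of the key to press, moving with it: a white, slightly dished round cap, 36 mm across, 8 mm thick, on a black stem. The other white caps are a 34 mm square, a 42 mm cross with 12 mm arms, and a 42 x 14 mm bar that lies across the row. Neighbouring caps begin at least 39 mm from this point.
- round_key (a joint): Stroke of the round key straight down, in m: 0 = fully up (at the start), 0.012 = down on its stop, latched. About 3 to 4 N at the start of the stroke move it; past half way it snaps down by itself, and it stays down when released.
- bar_key (a joint): Stroke of the bar-shaped key, in m: 0 = fully up, 0.012 = down and latched. It starts down. An interlock keeps exactly one of the four keys down: as another key is pressed home, this one comes up by as much.

How it is judged:
At the end, for the whole second after the job is handed in: The round key is latched down (at least 9.5 of its 12 mm) and the bar-shaped key has come up (within 2.5 mm of fully up) (value of joint round_key above 0.0095 m and value of joint bar_key below 0.0025 m); the robot touches nothing.
It fails at once if the bar-shaped key was released by pressing the square or cross-shaped key in place of the round one (value of joint bar_key below 0.005 m and value of joint round_key below 0.004 m).
It also fails if it takes over 24 s, if anything falls off the work surface, if the arm or the gripper's body presses on something with over 40 N, if the wrist force passes 120 N, or if a joint passes its speed limit or range.

## Working session

There is one attempt and no reset: what is moved stays moved. The work goes in short steps, Python scripts to look and compute and a shell command to move; the robot and the scene stay as the last step left them, time stands still between calls to the robot, and variables do not carry over. Pictures are saved under pics/ and viewed, and the job is handed in when it is done.

```bash
mkdir -p pics
python3 - <<'E'
from station import sense, read_camera
import cv2,numpy as np
s=sense();print(s)
for n in("side","top"):
    c=read_camera(n);cv2.imwrite(f"pics/{n}0.png",c["pixels"][:,:,::-1]);np.savez(f"{n}0.npz",**c);print(n,c["mtx"],c["position"],c["attitude"])
E
```

```text
{'time_s': 0.0, 'joint_pos': array([-1.26558590e+00,  3.00461130e-01,  1.52161968e+00,  6.12126487e-06,
        1.32072653e+00, -6.65908135e-02]), 'qvel': array([-2.20900677e-03, -9.23295961e-05, -1.84142634e-06, -7.67967971e-04,
        6.82408062e-04,  7.73586089e-05]), 'tau': array([-1.68212486e-03, -5.31807125e+01, -3.52736449e+01,  7.07280566e-02,
        2.45325227e-02, -8.37104449e-05]), 'ee_pos': array([ 0.19973517, -0.51216566,  0.22187547]), 'eef_rot': array([[ 9.31675043e-01,  3.63292560e-01, -3.59348906e-04],
       [ 3.63292728e-01, -9.31674325e-01,  1.16032979e-03],
       [ 8.67430305e-05, -1.21159915e-03, -9.99999262e-01]]), 'ft_force': array([-0.02400076, -0.06114361, -0.44338593]), 'moment': array([ 0.00636456, -0.05431947, -0.03243399]), 'grip_width': 0.0942121439814264}
side [[474.15142048   0.         318.22290667]
 [  0.         474.15142048 236.26805269]
 [  0.           0.           1.        ]] [0.28362274 0.75874647 0.57467521] [[-0.95650874 -0.18756643  0.22340516]
 [-0.2908424   0.55441316 -0.77976711]
 [ 0.02239938 -0.81082975 -0.5848533 ]]
top [[488.58121817   0.         321.00910697]
 [  0.         488.58121817 238.51166354]
 [  0.           0.           1.        ]] [0.33082877 0.07523126 0.92128522] [[ 0.00537241 -0.97801722  0.20845494]
 [-0.99998446 -0.0049442   0.00257523]
 [-0.00148798 -0.20846554 -0.97802858]]
```

View pics/top0.png

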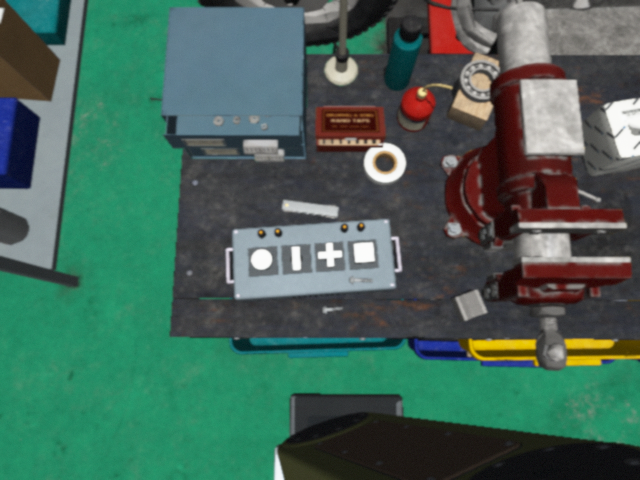

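View pics/side0.png

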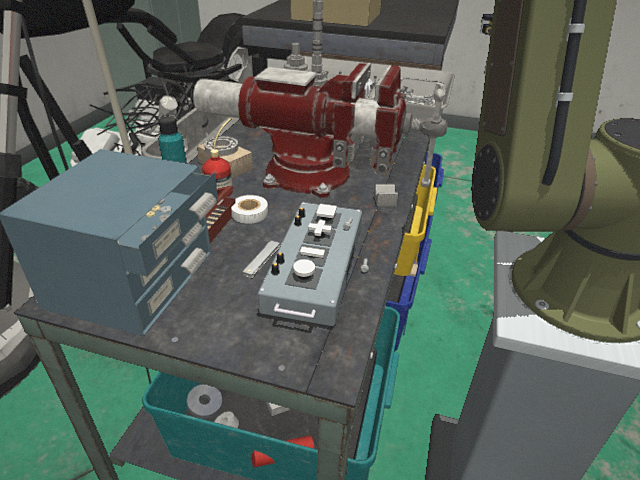

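The top view shows the round cap at (262,259), then bar (296,258), cross (330,254) and square (364,252). The side view shows the round cap at (304,267). The vise is on the right.

```bash
cat > h.py <<'E'
import numpy as np,cv2
def ray(c,u,v):
    d=c["attitude"]@np.linalg.solve(c["mtx"],[u,v,1.]);return c["position"],d
def onz(c,u,v,z):
    p,d=ray(c,u,v);return p+d*(z-p[2])/d[2]
def tri(r):
    A=np.zeros((3,3));b=np.zeros(3)
    for p,d in r:
        d=d/np.linalg.norm(d);P=np.eye(3)-np.outer(d,d);A+=P;b+=P@p
    x=np.linalg.solve(A,b);return x,[np.linalg.norm(np.cross(x-p,d/np.linalg.norm(d))) for p,d in r]
def blobs(c,box):
    x0,y0,x1,y1=box;im=c["pixels"][y0:y1,x0:x1].astype(int)
    m=((im.min(2)>195)).astype(np.uint8)
    n,l,s,ce=cv2.connectedComponentsWithStats(m)
    return [(ce[i]+[x0,y0],s[i]) for i in range(1,n) if s[i][4]>20]
E
python3 - <<'E'
from h import *
t=np.load("top0.npz");s=np.load("side0.npz")
T=blobs(t,(240,230,385,280));S=blobs(s,(280,195,345,285))
for c,q in T:print("T",c.round(1),q,onz(t,*c,.079).round(4),onz(t,*c,.067).round(4))
for c,q in S:print("S",c.round(1),q,onz(s,*c,.079).round(4),onz(s,*c,.067).round(4))
# vise points: jaw top corners
for u,v in((520,215),(520,262),(630,262),(495,70),(580,80),(520,150),(550,360)):print(u,v,onz(t,u,v,.2).round(3),onz(t,u,v,.1).round(3))
for n,c in(("top",t),("side",s)):
    p=c["pixels"];b=(240-10,200,390,310) if n=="top" else (235,180,385,335)
    cv2.imwrite(f"pics/{n}z.png",cv2.resize(p[b[1]:b[3],b[0]:b[2],::-1],None,fx=4,fy=4,interpolation=cv2.INTER_CUBIC)[:600,:800])
E
```

```text
T [329.5 254.3] [ 78  13  24  24 283] [0.4821 0.0625 0.079 ] [0.4843 0.0623 0.067 ]
T [363.7 251.9] [114  12  21  20 370] [0.4867 0.0025 0.079 ] [0.4889 0.0015 0.067 ]
T [295.8 258. ] [ 52  17   9  23 187] [0.4752 0.1213 0.079 ] [0.4773 0.122  0.067 ]
T [261.1 258.9] [ 11  19  21  21 332] [0.4734 0.182  0.079 ] [0.4754 0.1835 0.067 ]
S [326.  209.4] [ 37   9  19  12 166] [0.4847 0.0077 0.079 ] [ 0.4895 -0.0105  0.067 ]
S [319.3 226.3] [ 28  25  23  13 144] [0.4802 0.0671 0.079 ] [0.485  0.0503 0.067 ]
S [312.1 250.5] [ 20  52  25   8 117] [0.4708 0.1413 0.079 ] [0.4754 0.1263 0.067 ]
S [303.8 266.1] [ 14  65  21  14 234] [0.471  0.1856 0.079 ] [0.4755 0.1717 0.067 ]
520 215 [ 0.523 -0.226  0.2  ] [ 0.549 -0.268  0.1  ]
520 262 [ 0.45 -0.22  0.2 ] [ 0.467 -0.261  0.1  ]
630 262 [ 0.451 -0.384  0.2  ] [ 0.468 -0.448  0.1  ]
495 70 [ 0.767 -0.205  0.2  ] [ 0.827 -0.243  0.1  ]
580 80 [ 0.749 -0.341  0.2  ] [ 0.807 -0.399  0.1  ]
520 150 [ 0.628 -0.234  0.2  ] [ 0.669 -0.277  0.1  ]
550 360 [ 0.308 -0.252  0.2  ] [ 0.305 -0.297  0.1  ]
```

View pics/sidez.png

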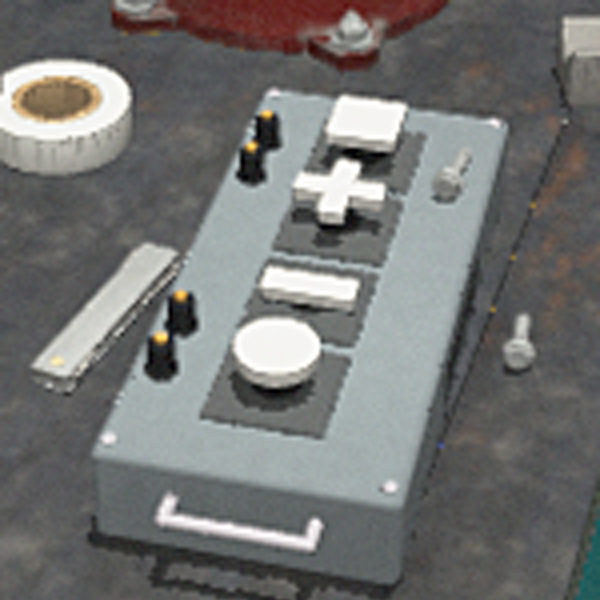

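View pics/topz.png

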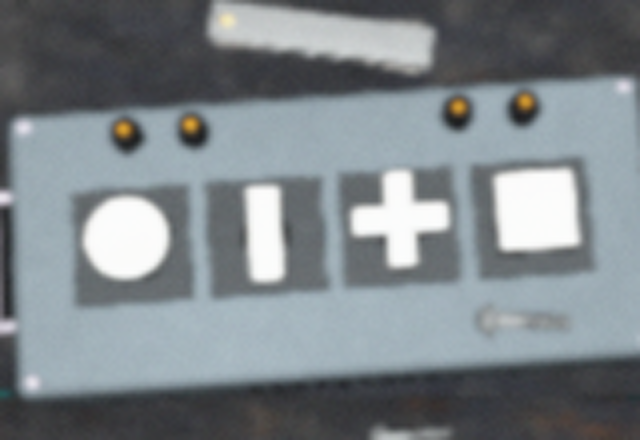

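```bash
python3 - <<'E'
from h import *
t=np.load("top0.npz");s=np.load("side0.npz")
for a,b in (((261,258.7),(303.8,266.1)),((524,84),(253,79)),((522,153),(320,82)),((521,262),(384,68)),((521,222),(352,68))):
    x,e=tri([ray(t,*a),ray(s,*b)]);print(a,x.round(4),np.round(e,4))
E
python3 -m jog '[[0,0,-30,0,0,0],[0,0,-40,0,0,0],[0,0,-40,0,0,0],[0,0,-40,0,0,0],[0,0,-40,0,0,0],[0,0,-30,0,0,0],[0,0,0,0,0,0],[0,0,0,0,0,0]]' 1 20
```

```text
(261, 258.7) [0.4732 0.1823 0.0762] [0.001 0.001]
(524, 84) [ 0.729  -0.2359  0.23  ] [0.0039 0.0039]
(522, 153) [ 0.5841 -0.2144  0.2538] [0.0163 0.0163]
(521, 262) [ 0.4309 -0.1792  0.3037] [0.0022 0.0022]
(521, 222) [ 0.4911 -0.187   0.2941] [0.0029 0.0029]
time_s: 1.1
ee_pos: [0.1998, -0.5124, 0.441]
eef_rot: [[0.932, 0.363, -0.001], [0.363, -0.932, 0.002], [0.0, -0.002, -1.0]]
ft_force: [0.4, 0.1, -0.7]
grip_width: 0.0174
```

```bash
python3 -m jog '[[20,-20,0,0,0,0],[32,-34,0,0,0,0],[36,-39,0,0,0,0],[36,-39,0,0,0,0],[36,-39,0,0,0,0],[36,-39,0,0,0,0],[36,-39,0,0,0,0],[36,-39,0,0,0,0]]' 1 20
python3 -m jog '[[36,-39,0,0,0,0],[36,-39,0,0,0,0],[36,-39,0,0,0,0],[36,-39,0,0,0,0],[36,-39,0,0,0,0],[30,-34,0,0,0,0],[18,-20,0,0,0,0],[0,0,0,0,0,0]]'
```

```text
time_s: 2.1
ee_pos: [0.3449, -0.145, 0.4412]
eef_rot: [[0.932, 0.363, -0.001], [0.363, -0.932, 0.001], [-0.001, -0.001, -1.0]]
ft_force: [0.5, -0.6, 1.0]
grip_width: 0.0003
time_s: 3.1
ee_pos: [0.4669, 0.1692, 0.4404]
eef_rot: [[0.931, 0.365, -0.003], [0.365, -0.931, -0.001], [-0.003, -0.0, -1.0]]
ft_force: [1.0, -0.1, -0.1]
grip_width: 0.0004
```

```bash
python3 -m jog '[[6,-6,20,0,0,0],[5,-5,40,0,0,0],[0,0,50,0,0,0],[0,0,55,0,0,0],[0,0,55,0,0,0],[0,0,45,0,0,0],[0,0,25,0,0,0],[0,0,0,0,0,0]]'
python3 - <<'E'
from station import sense, read_camera
from h import *
s=sense();print(s["ee_pos"],s["eef_rot"][:,2],s["ft_force"])
o=[]
for n in("side","top"):
    c=read_camera(n);tip=s["ee_pos"]+.017*s["eef_rot"][:,2]
    im=c["pixels"][:,:,::-1].copy()
    for q in (tip,[.473,.1825,.079]):
        p=c["attitude"].T@(np.array(q)-c["position"]);p=c["mtx"]@p;print(n,(p/p[2])[:2].round(1))
        cv2.circle(im,tuple(int(v) for v in (p/p[2])[:2]),1,(0,0,255),-1)
    u,v=(p/p[2])[:2].astype(int)
    o.append(cv2.resize(im[v-75:v+75,u-50:u+50],None,fx=4,fy=4))
cv2.imwrite("pics/a1.png",np.hstack(o))
E
```

```text
time_s: 4.1
ee_pos: [0.4719, 0.1812, 0.1509]
eef_rot: [[0.932, 0.363, -0.004], [0.363, -0.932, -0.001], [-0.004, -0.0, -1.0]]
ft_force: [0.2, 1.1, 1.0]
grip_width: 0.0002
[0.47191739 0.18118151 0.15086863] [-0.00361581 -0.00116376 -0.99999279] [0.19554955 1.05503491 0.97328788]
side [304.4 237.5]
side [303.3 264.7]
top [257.5 254.2]
top [260.8 259.1]
```

View pics/a1.png

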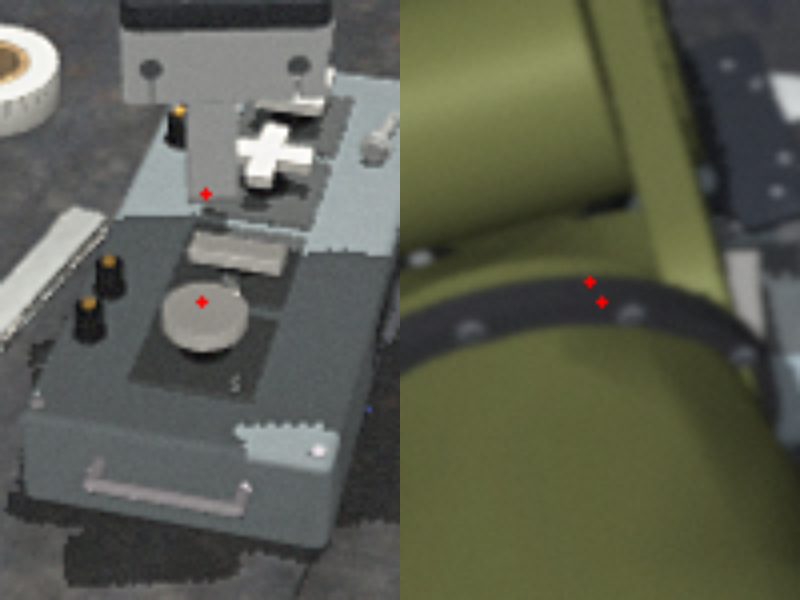

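In the side view (left half), the closed fingertips are at about (305,240), directly above the round cap at (304,266). The arm hides the cap in the top view. The projected tip agrees with the side view, so I'll press.

```bash
python3 -m jog '[[1,-1,10,0,0,0],[0,0,15,0,0,0],[0,0,15,0,0,0],[0,0,8,0,0,0],[0,0,4,0,0,0],[0,0,2,0,0,0],[0,0,2,0,0,0],[0,0,2,0,0,0]]'
python3 -m jog '[[0,0,2,0,0,0],[0,0,2,0,0,0],[0,0,1,0,0,0],[0,0,1,0,0,0],[0,0,1,0,0,0],[0,0,1,0,0,0],[0,0,0,0,0,0],[0,0,0,0,0,0]]'
```

```text
time_s: 5.2
ee_pos: [0.4738, 0.1837, 0.0947]
eef_rot: [[0.932, 0.363, 0.001], [0.363, -0.932, 0.0], [0.001, 0.0, -1.0]]
ft_force: [-0.2, 0.9, 2.5]
grip_width: 0.0006
time_s: 6.2
ee_pos: [0.4737, 0.1836, 0.0865]
eef_rot: [[0.932, 0.363, -0.0], [0.363, -0.932, 0.0], [0.0, -0.0, -1.0]]
ft_force: [-0.8, -0.6, -1.1]
grip_width: 0.0003
```

Contact was felt and the force has now dropped, so the key seems to have snapped past half way. I'll press on to the stop.

```bash
python3 -m jog '[[0,0,1,0,0,0],[0,0,1,0,0,0],[0,0,0.5,0,0,0],[0,0,0.5,0,0,0],[0,0,0.5,0,0,0],[0,0,0,0,0,0],[0,0,0,0,0,0],[0,0,0,0,0,0]]'
```

```text
time_s: 7.2
ee_pos: [0.4738, 0.1837, 0.0841]
eef_rot: [[0.932, 0.363, 0.001], [0.363, -0.932, 0.0], [0.001, 0.0, -1.0]]
ft_force: [-6.4, -1.5, 16.1]
grip_width: 0.0006
```

Firm contact at tip z = 0.067, which is the stop height, with 16 N. Now I'll lift and look.

```bash
python3 -m jog '[[0,0,-5,0,0,0],[0,0,-15,0,0,0],[0,0,-35,0,0,0],[0,0,-50,0,0,0],[0,0,-50,0,0,0],[0,0,-40,0,0,0],[0,0,-20,0,0,0],[0,0,0,0,0,0]]'
python3 - <<'E'
from station import sense, read_camera
from h import *
c=read_camera("side");np.savez("side1.npz",**c)
cv2.imwrite("pics/side1.png",cv2.resize(c["pixels"][185:335,235:385,::-1],None,fx=4,fy=4,interpolation=cv2.INTER_CUBIC))
print(sense()["ft_force"],sense()["ee_pos"])
E
```

```text
time_s: 8.2
ee_pos: [0.4739, 0.1837, 0.2996]
eef_rot: [[0.932, 0.363, 0.003], [0.363, -0.932, 0.001], [0.003, 0.0, -1.0]]
ft_force: [-1.0, 0.9, 0.0]
grip_width: 0.0001
[-0.83175056  0.51552781 -0.766502  ] [0.47355173 0.18361043 0.2981744 ]
```

View pics/side1.png

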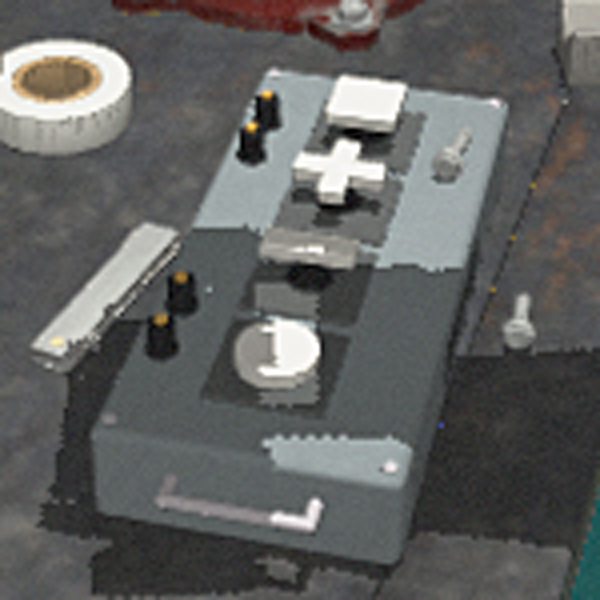

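The round cap moved from about row 267 to 273 and the bar cap rose from about row 251 to 247. I'll compare these with the predicted rows for the up and down heights.

Run:
```python
from h import *
c0=np.load("side0.npz");c=np.load("side1.npz")
for n,q in(("bar",(.4770,.1225)),("round",(.4735,.1825))):
  for z in(.067,.079):
    p=c["mtx"]@(c["attitude"].T@(np.array([*q,z])-c["position"]));print(n,z,(p/p[2])[:2].round(1))
# optical shift of cap outlines via edge rows at columns
for n,cols,r in(("bar",range(304,322,4),(235,262)),("round",range(298,312,3),(258,292))):
  for k,cc in(("0",c0),("1",c)):
    g=cv2.cvtColor(cc["pixels"],cv2.COLOR_RGB2GRAY).astype(int)
    print(n,k,[ (r[0]+int(np.argmax(np.diff(g[r[0]:r[1],u]))),r[0]+int(np.argmin(np.diff(g[r[0]:r[1],u])))) for u in cols])
```

```text
bar 0.067 [311.8 249.1]
bar 0.079 [311.9 243.6]
round 0.067 [303.  270.3]
round 0.079 [303.  264.7]
bar 0 [(246, 254), (259, 252), (247, 255), (248, 235), (249, 235)]
bar 1 [(241, 250), (246, 249), (246, 250), (241, 235), (238, 235)]
round 0 [(259, 275), (258, 276), (258, 276), (288, 275), (260, 271)]
round 1 [(265, 280), (265, 267), (263, 278), (264, 278), (264, 277)]
```

The measured shifts are round +5 to 6 px and bar about −5 px, against 5.6 px predicted for 12 mm. Both match a full stroke, and the arm is clear, so I'm handing in.

```bash
python3 -c "
from station import workorder
print(workorder.hand_in())"
```

```text
the job is handed in; nothing more can be done
None
```

I pressed the round key to its stop with the closed fingertips, and the camera check shows it latched down and the bar-shaped key up. The job is handed in; it reports no verdict.

- **Approach:** I found the round cap in both camera views at about (0.473, 0.183) m. The arm went over the vise with more than 0.1 m to spare and came straight down on that key. It was never over the square or cross key at low height.
- **Press:** the fingertips met firm resistance at z = 0.067 m with 16 N vertical force. That is the height given for a key that is down.
- **Last checks:** after the arm lifted 0.2 m, the side view showed the round cap about 5–6 px lower and the bar cap about 5 px higher. A full 12 mm stroke should show as 5.6 px. The square and cross keys looked unchanged and the wrist force was near zero. The clock stood at about 8.3 s.
- **Limits:** part of the cap was in the arm's shadow, so some edge readings were noisy. The arm hid the key in the top view when I looked before the press, and I did not take a top view afterwards. The final check therefore rests on the side camera and the contact height.

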